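Clear the light path and hold the long cuvette in it

TASK

Two cartons are blocking the light path between lamp and detector of the small open photometer: stack both squarely, edges flush, on the carton that stands alone on the table. Then take the longer of the two cuvettes out of the rack, touching it only on its long frosted faces and never on its clear end windows, and hold it still and upright about midway in the light path with its length along the beam, so that the beam goes centrally through the lower half of both windows and the cuvette rests on nothing. Finish while still holding it there; leave the short cuvette in the rack and do not shove the other things about.

Things in the scene. Friction and masses are not known exactly. Their poses are not given: they have to be found in the camera images.
- bench: open photometer, fixed: aluminium plate 70 (x) x 240 (y) x 8 mm high, black housings at its y ends: lamp (+y, 62 mm high) and detector (-y, 54 mm). Their lens barrels face each other over a free gap of 140 mm; the beam runs along y. Origin: under the plate centre, on the table. A tall instrument tower stands at the right (x > 0.55, y < -0.25), a monitor at the left (y > 0.25)
- beam (a point): middle of the light path: on the beam axis midway between the lens barrels, 40 mm above the table (32 mm above the plate); axes as the bench, y along the beam
- carton_top: upper of the two cartons stacked on the bench plate in the light path, underside 43 mm above the table, long side roughly along the beam: closed white and blue carton, 51 x 101 x 35 mm high, about 120 g (varies). Origin: centre of its underside; x along the 51 mm side, y along the 101 mm side, z up
- carton_low: lower of the two cartons in the light path, standing on the 8 mm plate: closed white and blue carton, 51 x 101 x 35 mm high, about 120 g (varies). Origin: centre of its underside; x along the 51 mm side, y along the 101 mm side, z up
- carton_base: carton that stands alone on the table, the foot of the column: closed white and blue carton, 51 x 101 x 35 mm high, about 120 g (varies). Origin: centre of its underside; x along the 51 mm side, y along the 101 mm side, z up
- rack: grey cuvette rack, fixed: block 45 (x) x 120 (y) x 20 mm high with two equal pockets in a row at y = -32 and +32 mm, each 18 (x) x 35 (y) mm and 14 mm deep (floor 6 mm above its underside). It stands on a mouse pad 3.5 mm thick. Either pocket may hold the long cuvette. Origin: centre of the underside
- cell: the long cuvette, upright in a rack pocket: 15 (x) x 32 (y) x 45 mm high, plus a white stopper 13 x 31 x 4 mm on top; about 40 g. The long +x and -x faces are frosted: grip there, across the 15 mm. The narrow +y and -y ends are clear windows, set back 1 mm; light passes along y. Origin: centre of its foot, z up; in the rack about 9 mm above the table, so 35 mm stands above the rack
- cell_windows: the two clear end windows of the long cuvette (fixed to it, same origin and axes): fingers must not touch them
- small_cell: the short square cuvette, 15 x 15 x 49 mm with stopper, in the other rack pocket; to be left alone
- bottle: bystander: clear bottle with a red cap, 44 mm across, 80 mm high, behind the photometer; origin at its foot
- timer: bystander: white bench timer 33 x 62 x 62 mm, behind the photometer; origin at its foot
Mind the look-alikes: they are no part of the job. Leave any green look-alike of the carton_top alone.

How it is judged:
By the outcome, as a careful person would: the job done as asked, in the order asked, and still so for the second after the job is handed in, while the arm keeps its last pose, push and grip.
It also fails if it takes over 72 s, if anything falls off the work surface, if the arm or the gripper's body presses on something with over 40 N, if the wrist force passes 120 N, or if a joint passes its speed limit or range.

ROBOT

A 7-joint arm with a two-finger parallel gripper is mounted at the origin on the work surface; the furniture and walls round the work are solid. World frame = base frame: x ahead of the robot, y to its left, z up, the work surface at z = 0. Lengths are in m, angles in rad, forces in N, time in s.
With the tool pointing down it reaches from about 0.425 to 0.925 m from the base axis. Payload 6.8 kg.
Tool frame: the origin (TCP) lies on the front face of the gripper's body, between the roots of the fingers; the fingertips stand 73 mm ahead of it and the grasp point (between the pads) lies 54 mm ahead of it (env.nose_length is the distance from the TCP to the fingertips, in m); z points along the fingers, y is the line along which they close (so a half turn about z gives the same grasp; the last joint's range is limited). The gripper opens to 85 mm and grips with 20 to 120 N. Pads are 22 mm wide; open, the fingers measure 114 mm over their backs; the gripper's body (76 mm by 85 mm) begins 54 mm behind the grasp point. The pads swing forward as they close: fully open they stand 13 mm farther back than shut.
Start: joints at [1.159, 0.477, 0.022, 1.555, -0.011, 1.109, -0.083], TCP at [0.202, -0.644, 0.304] pointing down, gripper open.
Joint ranges: [-2.96, 2.96], [-0.34, 2.1], [-1.41, 1.46], [0.24, 2.44], [-1.37, 4.51], [0.17, 1.92], [-2.96, 2.96]. Speed limits (rad/s): [2.39, 2.39, 3.14, 3.14, 3.14, 3.14, 3.14].

INTERFACE

Orientations are given as a unit quaternion [w, x, y, z].
In Python, from cell import env, kin, camera, calibration, job gives the robot as it stands. The module is installed in compiled form; this text tells all that it offers. Calls block until the motion is done:
- env.reach(position, orientation): joint-space move of the TCP to a pose.
- env.movel(position, velocity=0.15, rot=None, stop_force=None): straight line of the TCP; rot=None keeps the orientation; velocity is the mean speed in m/s. With stop_force (N) it stops when the force on the tool has changed by that much, and returns True; else False.
- env.goto_joints(angles): joint-space move.
- env.grip(opening, f_grip=None): finger opening in m; f_grip is the grip in N (None keeps the last); returns when the fingers have stopped.
- env.dwell(seconds).
- kin.inverse_kinematics(position, orientation): joint angles nearest the present ones, or None.
- env.get_state(): the state.
- camera(name): name is "scene" or "top"; returns (picture, depth): 400x640x3 uint8, blue, green, red; 400x640 float32, m along the optical axis (not along the pixel's ray), 0 where there is no reading.
- calibration(name): a dict with "fx", "fy", "cx", "cy" (pixels), "k1" (the pictures are not rectified: a ray, as slopes to the right and down, at radius r is drawn at 1 + k1 r^2 times it, then the intrinsics apply), "rvec" (rotation vector, rad) and "tvec" (3), from world to camera coordinates, as OpenCV has them. Camera axes: x right, y down, z forward; pixel columns grow to the right and rows downward; lengths in m; the calibration is good to about 2 mm. A picture is of the moment at which its call begins. calibration takes no time and is no camera call.
A pose or a line that the arm cannot do raises env.PlanningError and nothing moves.
- job.job_done(): hands the job in; it is judged then, once.
The state is a dict: "time": time; "qpos": joint angles; "joint_velocities": joint speeds; "joint_torque": joint torques, N m; "tcp_pos": TCP position; "orientation": TCP orientation; "force": force on the tool from outside, world axes, zero at the start; "torque": the same for the moment, N m; "opening": finger opening in m; "gripper_force": force on a finger pad.
Only numpy, scipy, OpenCV 4.12 (cv2) and the standard library are available. Lean on these libraries where they do the work, as an engineer would, in place of code of your own. Each camera call takes 0.05 s, during which the arm holds its last target. There are 200 camera calls.

## Working session

There is one attempt and no reset: what is moved stays moved. The work goes in short steps, each a Python script; the robot and the scene stay as the last script left them, time stands still between calls to the robot, and variables do not carry over. Pictures are saved under pics/ and viewed, at most 10 in all, crops included, and the job is handed in when it is done.

```bash
mkdir -p pics
cat > h.py <<'E'
import numpy as np, cv2
from cell import env, kin, camera, calibration, job
def cal(n):
    c=calibration(n); R=cv2.Rodrigues(np.array(c["rvec"],float))[0]; t=np.array(c["tvec"],float).ravel()
    K=np.array([[c["fx"],0,c["cx"]],[0,c["fy"],c["cy"]],[0,0,1.]]); d=np.array([c["k1"],0,0,0,0.])
    return R,t,K,d
def ray(n,px):
    R,t,K,d=cal(n); p=cv2.undistortPoints(np.array(px,float).reshape(-1,1,2),K,d).reshape(-1,2)
    return -R.T@t, np.c_[p,np.ones(len(p))]@R     # origin, directions (depth 1)
def onplane(n,px,z):
    o,D=ray(n,px); return o+D*((z-o[2])/D[:,2])[:,None]
def cloud(n,depth):
    v,u=np.mgrid[0:400,0:640]; o,D=ray(n,np.c_[u.ravel(),v.ravel()])
    return (o+D*depth.ravel()[:,None]).reshape(400,640,3)
def proj(n,P):
    R,t,K,d=cal(n); return cv2.projectPoints(np.array(P,float).reshape(-1,1,3),cv2.Rodrigues(R)[0],t,K,d)[0].reshape(-1,2)
def shot(tag):
    out={}
    for n in("scene","top"):
        im,dp=camera(n); cv2.imwrite(f"pics/{tag}_{n}.png",im); np.save(f"pics/{tag}_{n}.npy",dp); out[n]=(im,dp)
    return out
E
python3 - <<'E'
from h import *
shot("a")
for n in("scene","top"):
    R,t,K,d=cal(n); print(n,(-R.T@t).round(3),R[2].round(3),K[0],d[0])
E
```

```text
scene [-0.269  0.231  0.762] [ 0.776 -0.102 -0.623] [426.27026658   0.         322.23147773] 0.03787932283806627
top [0.503 0.136 1.255] [ 0.097 -0.017 -0.995] [407.87583858   0.         314.74600161] -0.06663519776385227
```

View pics/a_scene.png

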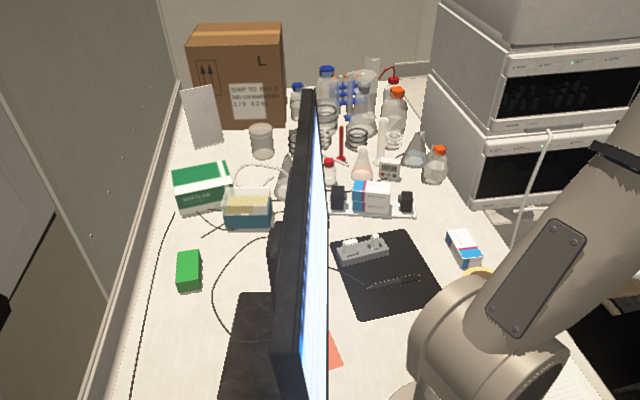

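View pics/a_top.png

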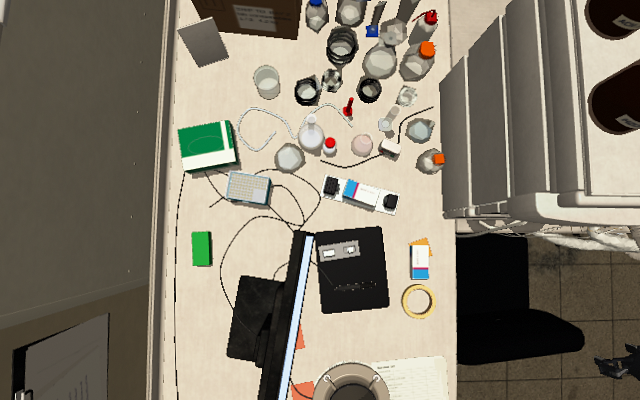

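Scene: the stacked white/blue cartons are at (372,196) on the bench, the lone carton at (463,248), and the rack at (362,248). In the top view they are at (362,193), (420,261) and (340,250).
Carton candidates (top view): bench stack (362,193), lone carton (420,261), green look-alike (202,248), green/white box (207,146) and teal rack box (248,188). I choose the first two. Cuvette candidates are the rack pockets at (329,253) and (350,249). I'll check the choice in a close crop.

Run:
```python
from h import *
a=cv2.imread("pics/a_top.png")[165:290,305:445]; b=cv2.imread("pics/a_scene.png")[170:280,325:490]
a=cv2.resize(a,None,fx=3,fy=3,interpolation=2); b=cv2.resize(b,None,fx=2.3,fy=2.3,interpolation=2)
c=np.zeros((380,800,3),np.uint8); c[:375,:420]=a; c[:253,420:420+b.shape[1]]=b[:253]; cv2.imwrite("pics/b.png",c)
for n in("scene","top"):
    d=np.load(f"pics/a_{n}.npy"); P=cloud(n,d)
    for px in ([(372,196),(365,195),(463,248),(470,250),(350,245),(376,240)] if n=="scene" else [(362,193),(420,261),(329,253),(350,249),(340,256)]):
        print(n,px,P[px[1],px[0]].round(4))
```

```text
scene (372, 196) [ 0.5996 -0.0165  0.0645]
scene (365, 195) [0.6074 0.0007 0.0641]
scene (463, 248) [ 0.4062 -0.1933  0.0326]
scene (470, 250) [ 0.3968 -0.2065  0.0331]
scene (350, 245) [0.4368 0.0751 0.0551]
scene (376, 240) [0.4518 0.0083 0.0468]
top (362, 193) [ 0.6229 -0.0221  0.0737]
top (420, 261) [ 0.4247 -0.2022  0.0345]
top (329, 253) [0.4474 0.072  0.0568]
top (350, 249) [0.4595 0.0104 0.0545]
top (340, 256) [0.4369 0.0368 0.0191]
```

View pics/b.png

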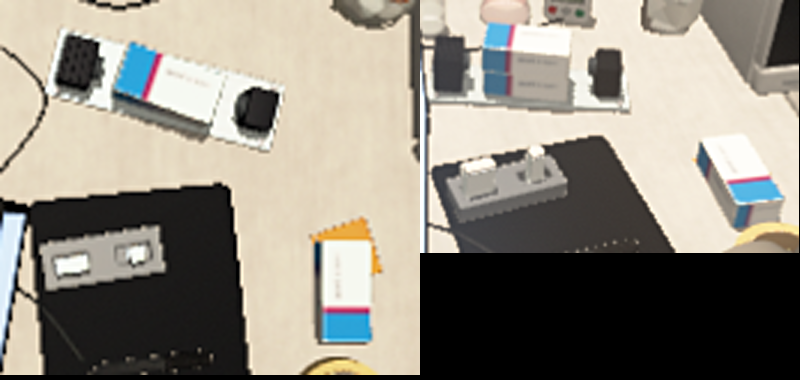

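The crop shows the long cuvette in the left (+y) pocket at top (329,253) and the short one at (350,249). The bench stack and the lone carton are clear. Next I'll measure the top faces.

```bash
cat >> h.py <<'E'
def face(n,depth,c,r,zlo,zhi,zp=None,show=True,extra=None):
    """minAreaRect of the top face near c (xy), points with z in the band; returns centre, dims(short,long), yaw of long side, z"""
    P=cloud(n,depth); m=(np.hypot(P[...,0]-c[0],P[...,1]-c[1])<r)&(P[...,2]>zlo)&(P[...,2]<zhi)&(depth>0)
    if extra is not None: m&=extra
    k,lab,st,ce=cv2.connectedComponentsWithStats(m.astype(np.uint8))
    i=1+np.argmax(st[1:,4]); m=lab==i; z=np.median(P[m][:,2]); v,u=np.nonzero(m)
    q=onplane(n,np.c_[u,v],z if zp is None else zp)[:,:2]
    (cx,cy),(w,h),a=cv2.minAreaRect((q*1000).astype(np.float32))
    yaw=a if w>h else a+90
    yaw=(yaw+90)%180-90
    if show: print(n,"c",np.round([cx,cy],1),"dims",np.round(sorted([w,h]),1),"yaw",round(yaw,1),"z",round(z*1000,1),"n",m.sum(),"mean",(q.mean(0)*1000).round(1))
    return np.array([cx,cy])/1000,yaw,z
E
python3 - <<'E'
from h import *
for n in("scene","top"):
    d=np.load(f"pics/a_{n}.npy"); im=cv2.imread(f"pics/a_{n}.png"); P=cloud(n,d)
    print("stack");face(n,d,(.62,-.02),.075,.068,.09)
    print("base");face(n,d,(.42,-.20),.075,.027,.045)
    print("cell");face(n,d,(.45,.072),.03,.05,.07)
    print("small");face(n,d,(.46,.01),.02,.05,.07)
    print("rack");face(n,d,(.45,.04),.075,.017,.03)
    print("lampdet");face(n,d,(.64,.075),.035,.05,.08);face(n,d,(.60,-.11),.035,.042,.07)
    print("table z",np.median(P[...,2][(abs(P[...,0]-.5)<.03)&(abs(P[...,1]+.15)<.03)]))
    print("plate");face(n,d,(.62,-.02),.15,.004,.012)
E
```

```text
stack
scene c [617.4 -17.5] dims [63.6 99.8] yaw 71.3 z 77.1 n 519 mean [617.6 -17.9]
base
scene c [ 417.  -199.4] dims [ 56.7 107.8] yaw 1.8 z 34.5 n 712 mean [ 415.  -199.6]
cell
scene c [443.2  73.1] dims [19.7 33.7] yaw -80.0 z 56.8 n 82 mean [443.5  73.1]
small
scene c [453.   10.3] dims [15.7 20.7] yaw -1.2 z 56.5 n 37 mean [453.6   9.7]
rack
scene c [449.1  41.2] dims [ 51.2 122.2] yaw -79.9 z 22.4 n 549 mean [445.3  41.8]
lampdet
scene c [642.1  66.4] dims [40.6 58.7] yaw -9.2 z 58.6 n 170 mean [640.   69.5]
scene c [ 597.1 -107.2] dims [37.2 52.9] yaw -17.6 z 51.8 n 155 mean [ 596.1 -108.9]
table z -0.000634924721061636
plate
scene c [620.5 -23.1] dims [ 72.9 238.9] yaw 77.2 z 7.2 n 653 mean [607.4 -26.8]
stack
top c [624.1 -18.6] dims [ 51.5 100.9] yaw 70.7 z 76.8 n 607 mean [624.1 -18.7]
base
top c [ 423.3 -202.4] dims [48.7 98.6] yaw -0.4 z 34.0 n 563 mean [ 423.1 -201.8]
cell
top c [447.   72.6] dims [14.8 30.3] yaw -80.0 z 56.2 n 56 mean [446.7  72.6]
small
top c [456.6  10.5] dims [11.6 11.8] yaw -89.5 z 55.6 n 24 mean [456.7  10.2]
rack
top c [452.3  41.5] dims [ 45.2 119.9] yaw -80.1 z 22.0 n 455 mean [452.  42.]
lampdet
top c [645.6  66.7] dims [43.  48.4] yaw -13.4 z 58.6 n 201 mean [646.3  69.7]
top c [ 603.4 -109.2] dims [39.2 40. ] yaw -13.3 z 51.6 n 161 mean [ 603.  -110.8]
table z -0.0008151901068220724
plate
top c [624. -23.] dims [ 73.8 239.9] yaw 76.7 z 7.0 n 537 mean [616.  -21.6]
```

```bash
cat >> h.py <<'E'
from scipy.spatial.transform import Rotation as Ro
def quat(phi):
    p=np.radians(phi); s,c=np.sin(p),np.cos(p)
    q=Ro.from_matrix(np.array([[-s,c,0],[c,s,0],[0,0,-1.]]).T @ np.eye(3) if 0 else np.array([[-s,c,0],[c,s,0],[0,0,-1.]])).as_quat()
    return [q[3],q[0],q[1],q[2]]
def phi_now():
    w,x,y,z=env.get_state()["orientation"]; m=Ro.from_quat([x,y,z,w]).as_matrix(); return np.degrees(np.arctan2(m[1,1],m[0,1]))
def fsh(depth,n,c,r,zlo,zhi):
    P=cloud(n,depth); m=(np.hypot(P[...,0]-c[0],P[...,1]-c[1])<r)&(P[...,2]>zlo)&(P[...,2]<zhi)&(depth>0)
    k,lab,st,ce=cv2.connectedComponentsWithStats(m.astype(np.uint8)); m=lab==1+np.argmax(st[1:,4])
    v,u=np.nonzero(m); z=np.median(P[m][:,2]); q=onplane(n,np.c_[u,v],z)[:,:2]*1000
    w,V=np.linalg.eigh(np.cov(q.T)); yaw=(np.degrees(np.arctan2(V[1,1],V[0,1]))+90)%180-90
    print(n,"mean",q.mean(0).round(1),"dims",np.sqrt(12*w).round(1),"yaw",round(yaw,2),"z",round(z*1000,1))
    return q.mean(0)/1000,yaw,z
def st(): 
    s=env.get_state(); print("t",round(s["time"],2),"tcp",np.round(s["tcp_pos"],4),"phi",round(phi_now(),2),"F",np.round(s["force"],1),"open",round(s["opening"],4),"gf",round(float(np.max(s["gripper_force"])),1),"q",np.round(s["qpos"],2))
E
python3 - <<'E'
from h import *
st()
d=np.load("pics/a_top.npy"); e=np.load("pics/a_scene.npy")
for nm,a in dict(stack=((.624,-.019),.075,.070,.09),base=((.423,-.202),.075,.028,.045),cell=((.447,.0725),.03,.05,.07),rack=((.45,.04),.075,.017,.03)).items():
    print(nm); fsh(d,"top",*a); fsh(e,"scene",*a[:2],a[2]+(.005 if nm!="rack" else 0),a[3])
for nm,p,ph in [("base",(.422,-.2,.3),-90),("base",(.422,-.2,.3),90),("base",(.422,-.2,.1),-90),("base",(.422,-.2,.1),90),("stack",(.622,-.0185,.2),-19),("stack",(.622,-.0185,.2),161),("cell",(.445,.0728,.1),10),("cell",(.445,.0728,.1),190),("bench",(.622,-.023,.12),-13.2),("bench",(.622,-.023,.12),166.8)]:
    q=kin.inverse_kinematics(p,quat(ph)); print(nm,ph,None if q is None else np.round(q,2))
E
```

```text
t 0.1 tcp [ 0.2018 -0.6437  0.303 ] phi -72.6 F [-0.3  0.2  0.7] open 0.0853 gf 0.0 q [ 1.16  0.48  0.02  1.56 -0.01  1.11 -0.08]
stack
top mean [624.1 -18.7] dims [ 51.5 101.2] yaw 71.05 z 76.8
scene mean [621.6 -19.7] dims [52.7 99.4] yaw 70.43 z 77.5
base
top mean [ 423.  -201.8] dims [ 50.4 101.9] yaw -0.28 z 34.0
scene mean [ 416.4 -201.2] dims [51.3 99.5] yaw 0.95 z 34.9
cell
top mean [446.7  72.6] dims [15.5 31.2] yaw -78.58 z 56.2
scene mean [445.   72.7] dims [16.1 31.5] yaw -79.72 z 57.4
rack
top mean [452.  42.] dims [ 50.9 121.2] yaw -80.49 z 22.0
scene mean [445.3  41.8] dims [ 47.7 123.4] yaw -79.67 z 22.4
base -90 [ 0.51  0.15 -0.22  2.03  0.04  0.97 -1.3 ]
base 90 [ 0.94  0.2  -0.7   2.    0.16  0.99  1.73]
base -90 [ 0.41  0.46 -0.13  2.19  0.12  0.5  -1.37]
base 90 [ 0.79  0.53 -0.58  2.16  0.52  0.59  1.4 ]
stack -19 [ 0.31  0.56 -0.52  1.75  0.34  0.93 -0.68]
stack 161 [ 0.71  0.83 -1.19  1.72  0.83  1.19  2.1 ]
cell 10 [ 0.26  0.53 -0.67  2.19  0.59  0.6  -0.68]
cell 190 [ 0.63  0.8  -1.19  2.17  1.    0.91  2.13]
bench -13.2 [ 0.29  0.66 -0.48  1.79  0.41  0.79 -0.63]
bench 166.8 [ 0.71  0.98 -1.2   1.76  1.    1.15  2.1 ]
```

Run:
```python
from h import *
env.movel([.43,-.21,.30],velocity=.35,rot=quat(-72.6)); st()
env.reach([.6225,-.0188,.20],quat(-19.2)); st()
print(env.movel([.6225,-.0188,.121],velocity=.12,stop_force=12)); st()
env.grip(.04,35); st()
print(env.movel([.6225,-.0188,.20],velocity=.15)); st()
o=shot("c"); fsh(o["top"][1],"top",(.6235,-.019),.075,.14,.17); fsh(o["scene"][1],"scene",(.6225,-.019),.075,.14,.17)
P=cloud("top",o["top"][1])
fsh(o["top"][1],"top",(.423,-.202),.075,.028,.045); fsh(o["top"][1],"top",(.61,-.019),.075,.03,.05); fsh(o["scene"][1],"scene",(.62,-.019),.075,.04,.05)
```

```text
t 1.65 tcp [ 0.4292 -0.2112  0.2999] phi -72.72 F [ 0.  -0.5  0.4] open 0.0852 gf 0.0 q [ 0.55  0.17 -0.25  2.    0.05  0.97 -0.99]
t 2.77 tcp [ 0.6222 -0.0211  0.2003] phi -19.4 F [ 0.4  0.1 -0.9] open 0.0853 gf 0.0 q [ 0.26  0.54 -0.45  1.75  0.29  0.91 -0.65]
False
t 3.58 tcp [ 0.623  -0.0189  0.1217] phi -19.22 F [ 0.7 -0.1 -0.9] open 0.085 gf 0.0 q [ 0.23  0.64 -0.41  1.79  0.35  0.78 -0.69]
t 4.0 tcp [ 0.6232 -0.0189  0.122 ] phi -19.21 F [0.6 0.1 6. ] open 0.0492 gf 37.3 q [ 0.23  0.64 -0.41  1.79  0.35  0.78 -0.69]
False
t 4.67 tcp [ 0.6218 -0.019   0.1991] phi -19.2 F [ 0.5 -0.4 -1.4] open 0.0497 gf 36.5 q [ 0.26  0.54 -0.45  1.75  0.29  0.91 -0.65]
top mean [629.1  17.4] dims [28.7 53.5] yaw -1.1 z 153.3
scene mean [607.  -15.9] dims [ 74.3 107.5] yaw 72.14 z 153.7
top mean [ 373.6 -179. ] dims [nan nan] yaw nan z 29.1
top mean [619.9  15.5] dims [33.1 63.1] yaw 31.91 z 41.0
scene mean [621.3 -21.5] dims [ 52.4 100.4] yaw 70.61 z 42.5h.py:45: RuntimeWarning: Degrees of freedom <= 0 for slice
  w,V=np.linalg.eigh(np.cov(q.T)); yaw=(np.degrees(np.arctan2(V[1,1],V[0,1]))+90)%180-90
  c *= np.true_divide(1, fact)
  c *= np.true_divide(1, fact)
```

View pics/c_scene.png

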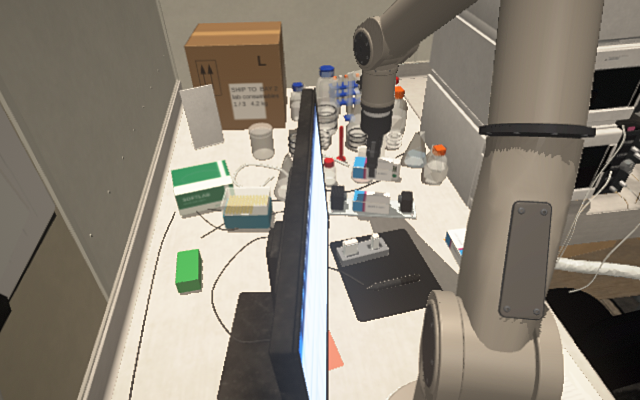

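The carton is held level, with its top at scene (375,168). The lower carton is still on the plate at (372,203), and the base is hidden behind the arm. I'll carry it to the base, place it, move aside and check.

Run:
```python
from h import *
x,y,ph=.4214,-.2018,-90.3
env.reach([x,y,.20],quat(ph)); st()
print(env.movel([x,y,.125],velocity=.15),env.movel([x,y,.111],velocity=.03,stop_force=5)); st()
env.grip(.085); print(env.movel([x,y,.25],velocity=.3))
env.movel([.22,-.60,.30],velocity=.4,rot=quat(-72.6)); st()
o=shot("d")
for n in("top","scene"):
    fsh(o[n][1],n,(.422,-.202),.075,.064,.08)
    fsh(o[n][1],n,(.62,-.019),.075,.038,.05)
c=np.vstack([cv2.resize(o["top"][0][225:295,370:470],None,fx=4,fy=4,interpolation=2),cv2.resize(o["scene"][0][210:280,420:520],None,fx=4,fy=4,interpolation=2)])
cv2.imwrite("pics/d_crop.png",c)
```

```text
t 5.83 tcp [ 0.4227 -0.201   0.2001] phi -90.12 F [ 0.5  0.2 -1.8] open 0.0496 gf 36.5 q [ 0.47  0.29 -0.18  2.12  0.08  0.73 -1.34]
False True
t 6.91 tcp [ 0.4219 -0.202   0.1136] phi -90.31 F [-0.9  0.3  4.5] open 0.049 gf 37.6 q [ 0.44  0.44 -0.15  2.18  0.13  0.53 -1.39]
False
t 9.24 tcp [ 0.2213 -0.5982  0.2988] phi -72.48 F [ 0.1 -0.4 -0.1] open 0.0853 gf 0.0 q [ 1.11  0.42  0.01  1.65 -0.01  1.07 -0.14]
top mean [ 423.8 -201.5] dims [ 50.  101.2] yaw -0.6 z 69.0
top mean [624.3 -20.8] dims [ 51.1 101.1] yaw 72.21 z 42.0
scene mean [ 416.2 -199.4] dims [ 53.7 103.7] yaw -0.35 z 69.5
scene mean [620.7 -21.4] dims [ 54.7 100.4] yaw 71.19 z 42.0
```

View pics/d_crop.png

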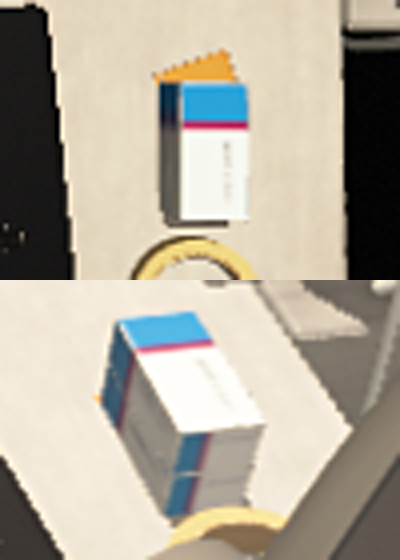

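The top carton sits flush on the base in both views (crop: top view about (213,150), scene view (190,390)), within about 1 mm. Next is the lower carton.

Run:
```python
from h import *
x,y=.6226,-.0209
env.movel([.43,-.21,.30],velocity=.4)
env.reach([x,y,.18],quat(-18.3))
print(env.movel([x,y,.11],velocity=.2),env.movel([x,y,.089],velocity=.06,stop_force=12)); st()
env.grip(.04,35); st()
s=env.get_state()["tcp_pos"]; p=np.radians(71.7); l=(x-s[0])*np.cos(p)+(y-s[1])*np.sin(p); print("l",l)
z0=s[2]
env.movel([x,y,.22],velocity=.2)
X,Y,ph=.4213-l,-.2018,-90.4
env.reach([X,Y,.22],quat(ph)); st()
print(env.movel([X,Y,.165],velocity=.15)); st()
print(env.movel([X,Y,.147],velocity=.03,stop_force=5)); st()
print("underside",env.get_state()["tcp_pos"][2]-z0+.008)
env.grip(.085); print(env.movel([X,Y,.27],velocity=.3))
env.movel([.22,-.60,.30],velocity=.4,rot=quat(-72.6)); st()
o=shot("e")
for n in("top","scene"):
    fsh(o[n][1],n,(.422,-.202),.075,.098,.12)
c=np.hstack([cv2.resize(o["top"][0][225:295,370:470],None,fx=4,fy=4,interpolation=2),cv2.resize(o["scene"][0][200:270,420:520],None,fx=4,fy=4,interpolation=2)])
c2=np.hstack([cv2.resize(o["top"][0][160:220,300:420],None,fx=3.333,fy=3.333,interpolation=2),cv2.resize(o["scene"][0][170:230,315:435],None,fx=3.333,fy=3.333,interpolation=2)])
cv2.imwrite("pics/e_crop.png",np.vstack([c,c2[:,:c.shape[1]]]) if c2.shape[1]>=c.shape[1] else c)
```

```text
False False
t 12.73 tcp [ 0.6225 -0.0208  0.0887] phi -18.29 F [-0.3  0.3  0.7] open 0.0849 gf 0.0 q [ 0.22  0.69 -0.39  1.8   0.37  0.72 -0.69]
t 13.16 tcp [ 0.6231 -0.0209  0.0895] phi -18.3 F [ 0.4 -0.2  2.6] open 0.0492 gf 37.9 q [ 0.22  0.69 -0.39  1.8   0.37  0.72 -0.69]
l -0.00017108873726982303
t 15.02 tcp [ 0.4226 -0.201   0.2198] phi -90.22 F [-0.  -0.6 -1.4] open 0.0492 gf 37.4 q [ 0.47  0.26 -0.18  2.11  0.07  0.78 -1.33]
False
t 15.53 tcp [ 0.4223 -0.2013  0.165 ] phi -90.29 F [-0.5 -0.6 -1.5] open 0.0494 gf 37.4 q [ 0.46  0.35 -0.17  2.15  0.1   0.65 -1.36]
True
t 16.02 tcp [ 0.4217 -0.2019  0.1513] phi -90.41 F [-0.7  0.4  6. ] open 0.0493 gf 38.6 q [ 0.46  0.37 -0.17  2.16  0.1   0.62 -1.37]
underside 0.06973815079848136
False
t 18.29 tcp [ 0.2214 -0.5983  0.2989] phi -72.49 F [ 0.2 -0.1 -0.4] open 0.0847 gf 0.0 q [ 1.1   0.42  0.02  1.65 -0.01  1.07 -0.14]
top mean [ 421.9 -201. ] dims [ 50.4 101.2] yaw 0.62 z 103.8
scene mean [ 415.1 -198.8] dims [ 54.4 104.3] yaw -0.03 z 104.5
```

View pics/e_crop.png

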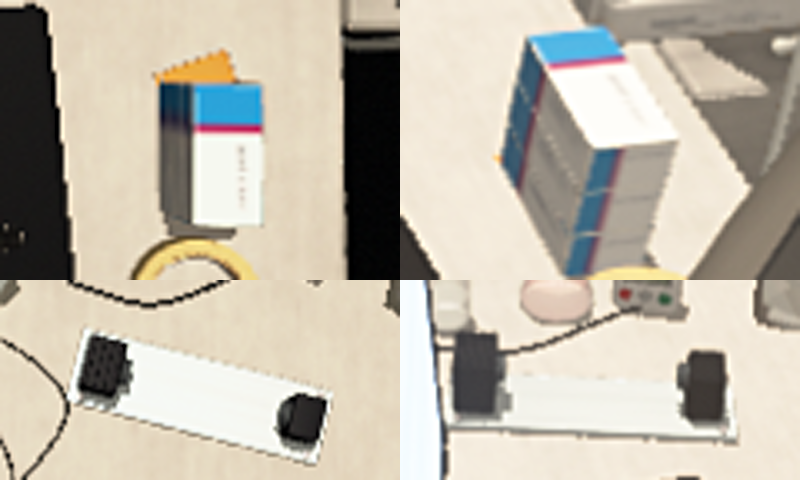

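The column is three cartons high and looks flush in both views (crop: (228,155) and (600,150)). The light path is clear, with the barrels at (125,372) and (288,412) in the top view. Next I'll measure the bench and rack and take the cuvette.

Run:
```python
from h import *
for n in("top","scene"):
    d=np.load(f"pics/e_{n}.npy")
    print("plate"); face(n,d,(.62,-.02),.15,.004,.012)
    print("bench sil"); face(n,d,(.62,-.02),.15,.004,.075,zp=.008)
    print("lamp/det (incl barrels)"); a,_,_=face(n,d,(.645,.075),.05,.025,.08,zp=.04); b,_,_=face(n,d,(.60,-.115),.05,.025,.08,zp=.04)
    # lens barrel: points below housing tops, near beam height, in bench frame
    P=cloud(n,d); p=np.radians(77); u=np.array([np.cos(p),np.sin(p)]); v=np.array([np.sin(p),-np.cos(p)])
    C=np.array([.624,-.023]) if n=="top" else np.array([.6205,-.0231])
    q=P[...,:2]-C; Y=q@u*1000; X=q@v*1000; Z=P[...,2]*1000
    for sg in(1,-1):
        m=(abs(X)<25)&(sg*Y>60)&(sg*Y<83)&(Z>30)&(Z<70)
        print(n,sg,"barrel n",m.sum(),"X",np.percentile(X[m],[3,50,97]).round(1),"|Y|",np.percentile(sg*Y[m],[2,50,98]).round(1),"Z",np.percentile(Z[m],[5,95]).round(1))
        m=(abs(X)<35)&(sg*Y>84)&(sg*Y<122)&(Z>45)
        print("   housing X",np.percentile(X[m],[2,50,98]).round(1),"Y",np.percentile(sg*Y[m],[2,98]).round(1),"Z",np.median(Z[m]).round(1))
    print("cell"); fsh(d,n,(.447,.0725),.03,.05,.07); print("rack");fsh(d,n,(.45,.04),.075,.017,.027)
    print("small"); fsh(d,n,(.457,.0105),.02,.05,.07)
```

```text
plate
top c [625.2 -22.5] dims [ 76.1 247.4] yaw 76.7 z 6.9 n 1070 mean [620.7 -29.1]
bench sil
top c [625.1 -22.4] dims [ 76.  247.2] yaw 76.7 z 8.1 n 1546 mean [624.3 -22.5]
lamp/det (incl barrels)
top c [646.7  65.5] dims [44.4 51.4] yaw -13.4 z 58.1 n 230 mean [647.1  67.5]
top c [ 603.5 -110.2] dims [41.9 42.6] yaw -13.3 z 50.9 n 175 mean [ 603.4 -111.6]
top 1 barrel n 49 X [-19.5   1.4  20.3] |Y| [69.4 77.9 82.9] Z [43.1 61.4]
   housing X [-22.    0.6  24.4] Y [ 84.6 113.4] Z 58.4
top -1 barrel n 59 X [-18.8  -1.5  16.6] |Y| [69.6 78.5 82.8] Z [35.9 55.1]
   housing X [-20.   -0.6  18.9] Y [ 84.4 107.8] Z 52.1
cell
top mean [446.9  72.8] dims [15.3 31.3] yaw -77.59 z 56.6
rack
top mean [452.5  41.6] dims [ 50.8 120.9] yaw -79.48 z 22.1
small
top mean [458.2   9.8] dims [13.3 16.1] yaw -13.19 z 55.0
plate
scene c [621.2 -23.4] dims [ 74.1 238.6] yaw 76.5 z 6.9 n 1087 mean [617.5 -25.7]
bench sil
scene c [653.7 -25.6] dims [140.9 248.9] yaw 76.5 z 8.0 n 1721 mean [633.4 -22.9]
lamp/det (incl barrels)
scene c [648.9  63.5] dims [44.3 94.8] yaw -9.2 z 55.2 n 285 mean [648.3  66.7]
scene c [ 601.  -109.5] dims [37.8 75.8] yaw -17.6 z 49.8 n 221 mean [ 600.9 -111. ]
scene 1 barrel n 63 X [-20.   -5.8  18.5] |Y| [69.4 78.5 82.5] Z [33.6 60.8]
   housing X [-21.4  -6.7  24.8] Y [ 84.4 112.2] Z 58.6
scene -1 barrel n 69 X [-19.3  -6.7  16.7] |Y| [69.6 78.  82.8] Z [33.6 53.4]
   housing X [-18.7  -3.5  21.5] Y [ 84.7 106.6] Z 52.3
cell
scene mean [443.3  73.2] dims [20.5 32.8] yaw -80.11 z 56.7
rack
scene mean [445.5  40.9] dims [ 47.9 124. ] yaw -80.03 z 22.4
small
scene mean [453.4  10.3] dims [15.8 21.3] yaw -7.28 z 56.7
```

Run:
```python
from h import *
x,y,ph=.4453,.0727,10.8
env.movel([.43,-.21,.30],velocity=.4)
env.reach([x,y,.25],quat(ph))
print(env.movel([x,y,.14],velocity=.25),env.movel([x,y,.0995],velocity=.06,stop_force=6)); st()
env.grip(.008,30); st()
print(env.movel([x,y,.13],velocity=.05,stop_force=15)); st()
env.movel([x,y,.20],velocity=.2)
env.reach([.6228,-.023,.20],quat(-13.3)); st()
print(env.movel([.6228,-.023,.1188],velocity=.08,stop_force=6)); env.dwell(.5); st()
o=shot("f")
c2=np.hstack([cv2.resize(o["top"][0][160:220,310:410],None,fx=4,fy=4,interpolation=2),cv2.resize(o["scene"][0][160:220,320:420],None,fx=4,fy=4,interpolation=2)])
c3=np.hstack([cv2.resize(o["top"][0][225:295,310:430],(400,233),interpolation=2),cv2.resize(o["scene"][0][225:295,330:450],(400,233),interpolation=2)])
cv2.imwrite("pics/f_crop.png",np.vstack([c2,c3]))
```

```text
False False
t 22.18 tcp [0.4454 0.0729 0.0995] phi 10.81 F [ 1.  -0.9  0.3] open 0.0849 gf 0.0 q [ 0.11  0.49 -0.49  2.2   0.44  0.54 -0.52]
t 22.82 tcp [0.4455 0.0727 0.0996] phi 10.8 F [-0.1  0.4  0.5] open 0.0142 gf 33.3 q [ 0.11  0.49 -0.49  2.2   0.44  0.54 -0.52]
False
t 23.57 tcp [0.4451 0.0726 0.13  ] phi 10.8 F [-0.7 -1.5 -0.7] open 0.0146 gf 33.1 q [ 0.15  0.43 -0.53  2.19  0.38  0.61 -0.47]
t 24.9 tcp [ 0.6213 -0.0216  0.1987] phi -13.16 F [-0.4  1.4 -0. ] open 0.0149 gf 33.1 q [ 0.25  0.54 -0.42  1.76  0.27  0.91 -0.52]
False
t 26.57 tcp [ 0.6228 -0.023   0.1189] phi -13.3 F [-0.1 -0.2 -0.2] open 0.0144 gf 33.1 q [ 0.22  0.64 -0.38  1.8   0.33  0.77 -0.57]
```

View pics/f_crop.png

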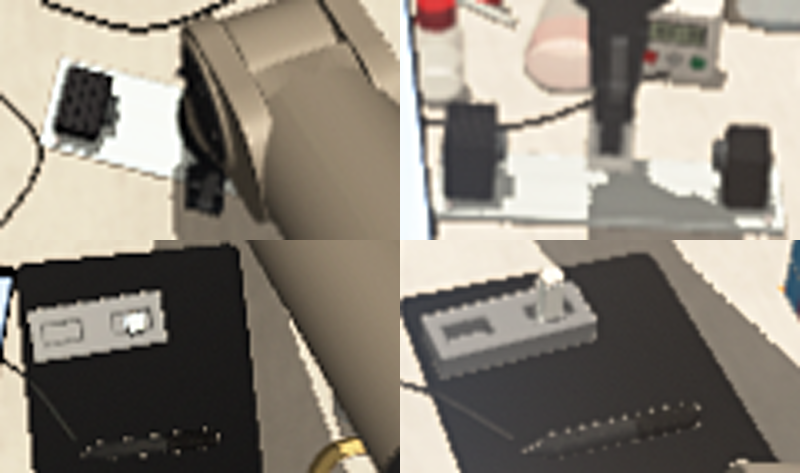

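The cuvette is held midway, seen at scene crop (612,145), i.e. pixel (373,196). The short cell is still in the rack and the long pocket is empty. I'll check the cuvette's position relative to the bench in the scene view.

Run:
```python
from h import *
n="scene"; d=np.load("pics/f_scene.npy"); im=cv2.imread("pics/f_scene.png")
p=np.radians(76.7); u=np.array([np.cos(p),np.sin(p)]); v=np.array([np.sin(p),-np.cos(p)]); C=np.array([.6211,-.0233])
P=cloud(n,d); q=P[...,:2]-C; Y=q@u*1000; X=q@v*1000; Z=P[...,2]*1000
m=(abs(X)<30)&(abs(Y)<45)&(Z>15)&(Z<100); g=im.max(2)
v0,u0=np.nonzero(m); 
for r in range(v0.min(),v0.max()+1):
    c=u0[v0==r]; 
    if r>=186 and len(c): print(r,"cols",c.min(),c.max(),"X",X[r,c].round(0).astype(int),"Y",round(Y[r,c.min()],1),round(Y[r,c.max()],1),"Z",Z[r,c].mean().round(1),"g",g[r,c])
# top of silhouette in plan: expected outline of cell at ideal pose in scene (shift true->scene frame)
cor=[[C[0]+a*v[0]+b*u[0],C[1]+a*v[1]+b*u[1],z] for z in(.029,.074) for a in(-.0075,.0075) for b in(-.016,.016)]
print(proj(n,cor).round(1))
```

```text
186 cols 368 368 X [-18] Y 13.7 13.7 Z 93.6 g [85]
187 cols 367 368 X [  8 -18] Y 15.3 13.5 Z 80.6 g [162 106]
188 cols 367 367 X [8] Y 15.2 15.2 Z 67.3 g [185]
189 cols 367 367 X [6] Y 15.1 15.1 Z 65.4 g [189]
190 cols 367 378 X [-5 -6 -8] Y 15.3 -13.8 Z 72.0 g [181 139 185]
191 cols 367 378 X [ -7  -7 -12 -10 -19 -20 -16 -20 -22 -15  -4] Y 15.2 -14.2 Z 74.5 g [194 159 117  85  63  62  61  62  86 125 184]
192 cols 367 378 X [ -9  -6 -13 -17 -19 -17 -16 -20 -15 -13  -7  -7] Y 15.1 -14.2 Z 70.9 g [187 155 126  84  62  61  63  65  96 143 167 197]
193 cols 367 378 X [ -7  -5 -11 -22 -20 -17 -19 -17 -18 -13  -5  -6] Y 14.8 -14.5 Z 67.6 g [186 158 124  74  61  62  61  64  96 144 171 207]
194 cols 367 378 X [ -5  -5 -11 -20 -21 -18 -16 -20 -19 -11  -4  -7] Y 14.6 -14.7 Z 64.0 g [182 159 124  73  61  62  61  64  95 145 174 210]
195 cols 367 378 X [ -9  -6  -8 -17 -19 -20 -19 -20 -20 -12  -3  -4] Y 14.6 -15.1 Z 60.7 g [176 158 125  75  60  62  62  67  99 146 178 218]
196 cols 367 378 X [ -8  -2 -10 -21 -18 -18 -16 -19 -16 -11  -5  -3] Y 14.4 -15.3 Z 56.7 g [170 152 124  73  60  59  59  69 10
[... 288 characters left out ...]
182 226]
199 cols 368 378 X [ -6 -12 -11 -11 -11 -13 -12 -15  -9  -5  -3] Y 11.1 -16.0 Z 44.6 g [174 164 161 163 158 147 148 158 171 181 205]
200 cols 367 378 X [ -7 -10  -6  -5  -3  -7  -5  -4  -8  -5  -3  -4] Y 13.7 -16.1 Z 37.7 g [183 182 183 186 187 188 186 187 185 181 174 151]
201 cols 367 377 X [-4 -3 -7 -7 -5 -7 -4 -7 -4 -8 -7] Y 13.4 -13.5 Z 34.1 g [179 177 180 181 181 184 185 184 184 183 177]
202 cols 367 377 X [-6 -9 -5 -8 -6 -4 -6 -7 -3 -6 -5] Y 13.3 -13.8 Z 30.8 g [207 190 204 197 168 164 165 162 171 171 167]
203 cols 377 377 X [-7] Y -13.9 -13.9 Z 28.6 g [150]
[[377.8 203.1]
 [366.  202.7]
 [377.7 199.7]
 [366.  199.3]
 [378.8 190. ]
 [366.8 189.5]
 [378.8 186.6]
 [366.8 186.2]]
```

Run:
```python
from h import *
n="top"
# 1) top-camera bias across the grip: blue end of the held carton (TCP .6218,-.0190, phi -19.2)
im=cv2.imread("pics/c_top.png"); d=np.load("pics/c_top.npy"); P=cloud(n,d)
hsv=cv2.cvtColor(im,cv2.COLOR_BGR2HSV); m=(hsv[...,0]>95)&(hsv[...,0]<118)&(hsv[...,1]>120)&(P[...,2]>.14)&(P[...,2]<.17)
f=np.radians(-19.2); v=np.array([np.cos(f),np.sin(f)]); u=np.array([-v[1],v[0]])
vv,uu=np.nonzero(m); q=onplane(n,np.c_[uu,vv],.155)[:,:2]-[.6218,-.0190]; X=q@v*1000;Y=q@u*1000
print("blue n",m.sum()); 
for a in range(10,60,5):
    s=(Y>=a)&(Y<a+5)
    if s.sum()>3: print(a,X[s].min().round(1),X[s].max().round(1),((X[s].min()+X[s].max())/2).round(1))
# 2) plate: brightness edges across X along several Y stations, both views, at z=.008, sub-pixel
p=np.radians(76.7); u=np.array([np.cos(p),np.sin(p)]); v=np.array([np.sin(p),-np.cos(p)]); C=np.array([.623,-.023])
for n in("top","scene"):
    im=cv2.imread(f"pics/e_{n}.png").astype(np.float32); L=[]
    xs=np.arange(-50,51,1.)
    for y in np.arange(-45,46,3.):
        pts=np.array([[*(C+v*x/1000+u*y/1000),.008] for x in xs]); px=proj(n,pts).astype(np.float32)
        L.append(cv2.remap(im,px[:,0].reshape(1,-1),px[:,1].reshape(1,-1),cv2.INTER_LINEAR)[0])
    L=np.median(L,0); print(n); print(np.c_[xs,L.round(0)][::2].astype(int).tolist())
```

```text
blue n 150
20 -21.9 -9.7 -15.8
25 -22.8 2.3 -10.3
30 -27.3 21.3 -3.0
35 -27.5 23.0 -2.2
40 -23.3 21.1 -1.1
45 -27.7 22.8 -2.5
top
[[-50, 192, 215, 228], [-48, 191, 215, 228], [-46, 192, 215, 229], [-44, 192, 215, 229], [-42, 192, 216, 229], [-40, 193, 217, 230], [-38, 194, 218, 232], [-36, 178, 202, 216], [-34, 150, 170, 180], [-32, 187, 200, 202], [-30, 232, 238, 234], [-28, 244, 248, 245], [-26, 244, 249, 247], [-24, 242, 248, 246], [-22, 242, 248, 246], [-20, 242, 248, 246], [-18, 243, 248, 246], [-16, 244, 248, 246], [-14, 244, 248, 246], [-12, 244, 248, 246], [-10, 244, 248, 246], [-8, 244, 248, 246], [-6, 243, 248, 246], [-4, 243, 248, 246], [-2, 244, 248, 246], [0, 244, 249, 246], [2, 243, 248, 246], [4, 243, 248, 246], [6, 242, 248, 246], [8, 241, 247, 246], [10, 241, 247, 246], [12, 240, 247, 246], [14, 241, 247, 246], [16, 242, 248, 246], [18, 243, 248, 246], [20, 243, 248, 246], [22, 242, 248, 246], [24, 243, 248, 246], [26, 243, 248, 246], [28, 243, 248, 246], [30, 242, 248, 246], [32, 243, 248, 247], [34, 240, 246, 245], [36, 224, 234, 234], [38, 203, 220, 227], [40, 190
[... 511 characters left out ...]
44, 245], [-14, 236, 244, 245], [-12, 237, 244, 245], [-10, 236, 244, 245], [-8, 236, 244, 245], [-6, 236, 244, 244], [-4, 236, 244, 244], [-2, 236, 244, 244], [0, 235, 243, 244], [2, 235, 243, 243], [4, 234, 242, 243], [6, 233, 242, 242], [8, 233, 241, 242], [10, 232, 241, 242], [12, 232, 241, 242], [14, 233, 241, 242], [16, 234, 242, 243], [18, 234, 242, 243], [20, 235, 242, 243], [22, 235, 243, 244], [24, 235, 243, 244], [26, 235, 242, 243], [28, 234, 242, 243], [30, 233, 241, 242], [32, 231, 240, 242], [34, 229, 239, 242], [36, 225, 238, 243], [38, 222, 236, 243], [40, 220, 235, 243], [42, 219, 234, 243], [44, 219, 235, 244], [46, 220, 235, 244], [48, 220, 235, 244], [50, 221, 235, 244]]
```

Run:
```python
from h import *
f=np.radians(-19.2); v=np.array([np.cos(f),np.sin(f)]); u=np.array([-v[1],v[0]]); C=np.array([.6218,-.0190])
z=.1991-.1217+.078
xs=np.arange(-40,41,2.)
for n in("top","scene"):
    im=cv2.imread(f"pics/c_{n}.png").astype(np.float32); L=[]
    for y in np.arange(34,46,2.):
        px=proj(n,np.array([[*(C+v*x/1000+u*y/1000),z] for x in xs])).astype(np.float32)
        L.append(cv2.remap(im,px[:,0].reshape(1,-1),px[:,1].reshape(1,-1),cv2.INTER_LINEAR)[0])
    L=np.median(L,0); print(n,z,np.c_[xs,L].round(0).astype(int).tolist())
    # along-beam ends
```

```text
top 0.15539999999999998 [[-40, 115, 121, 118], [-38, 91, 91, 83], [-36, 86, 82, 65], [-34, 101, 88, 59], [-32, 113, 88, 43], [-30, 98, 72, 24], [-28, 79, 59, 24], [-26, 94, 92, 75], [-24, 181, 153, 104], [-22, 219, 176, 88], [-20, 230, 176, 47], [-18, 228, 173, 43], [-16, 227, 173, 45], [-14, 227, 173, 46], [-12, 227, 174, 46], [-10, 227, 173, 45], [-8, 227, 173, 46], [-6, 227, 173, 46], [-4, 227, 173, 46], [-2, 227, 173, 46], [0, 227, 173, 46], [2, 227, 174, 46], [4, 227, 173, 46], [6, 227, 173, 46], [8, 227, 173, 46], [10, 227, 173, 45], [12, 227, 173, 45], [14, 227, 173, 45], [16, 227, 174, 46], [18, 227, 173, 45], [20, 228, 172, 40], [22, 230, 186, 72], [24, 222, 206, 165], [26, 206, 217, 219], [28, 201, 223, 235], [30, 201, 226, 237], [32, 201, 225, 236], [34, 195, 218, 231], [36, 156, 177, 190], [38, 120, 136, 146], [40, 115, 126, 134]]
scene 0.15539999999999998 [[-40, 133, 107, 65], [-38, 132, 105, 62], [-36, 131, 104, 60], [-34, 131, 105, 65], [-32, 132, 108, 73], [-30, 144, 128, 102], [-28, 170, 166, 151], [-26, 196, 191, 177], [-24, 214, 199, 170], [-22, 228, 203, 157], [-20, 231, 198, 132], [-18, 232, 190, 102], [-16, 231, 186, 87], [-14, 230, 185, 85], [-12, 230, 184, 83], [-10, 229, 184, 84], [-8, 229, 184, 86], [-6, 229, 185, 87], [-4, 230, 185, 87], [-2, 230, 185, 87], [0, 229, 184, 87], [2, 229, 184, 86], [4, 229, 184, 86], [6, 229, 184, 86], [8, 229, 184, 86], [10, 230, 184, 86], [12, 230, 184, 85], [14, 230, 184, 83], [16, 230, 184, 82], [18, 230, 184, 89], [20, 228, 184, 98], [22, 222, 186, 119], [24, 209, 188, 150], [26, 196, 189, 177], [28, 187, 191, 190], [30, 177, 192, 201], [32, 173, 192, 206], [34, 173, 192, 205], [36, 174, 192, 204], [38, 174, 192, 204], [40, 175, 192, 203]]
```

The carton held at a known TCP shows that the cameras read about 0.7–1.5 mm low in x. With that corrected, the bench centre lies about 2.4 mm farther along bench x than I assumed. I'll shift the cuvette by that much and hold it there.

Run:
```python
from h import *
print(env.movel([.6253,-.0236,.1188],velocity=.02,rot=quat(-13.4),stop_force=6)); env.dwell(1.0); st()
o=shot("g")
cv2.imwrite("pics/g_crop.png",np.vstack([cv2.resize(o["scene"][0][150:225,320:480],None,fx=4,fy=4,interpolation=2),cv2.resize(o["top"][0][225:275,320:480],None,fx=4,fy=4,interpolation=2)]))
```

```text
False
t 27.94 tcp [ 0.6253 -0.0236  0.1188] phi -13.4 F [ 0.4 -0.3 -0.7] open 0.0145 gf 33.1 q [ 0.22  0.65 -0.38  1.79  0.33  0.77 -0.57]
```

View pics/g_crop.png

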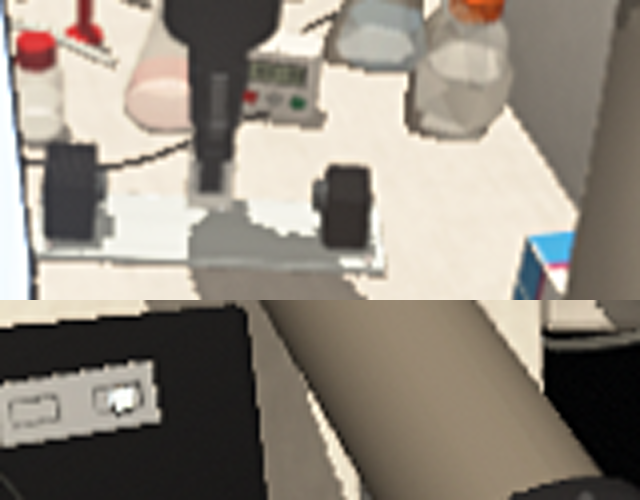

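The cuvette is held upright between the barrels at (211,185), in line with the barrel ends at (105,200) and (318,200). The column still stands at (550,265). I'm handing in.

```bash
python3 -c "
from h import *
print(job.job_done())"
```

```text
the job is handed in; nothing more can be done
None
```

The job is handed in after about 28 s of robot time: both cartons are stacked on the base carton, flush to within about 2 mm, and the long cuvette is held still and upright midway in the light path, centred on the beam by my measurements.

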